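Unfold and latch the crank, then clamp the post stub

TASK

A short white post stub stands between the jaws of the green hand-cranked fixture. Swing the folded red crank handle up to upright and push it down fully home so that it latches and frees the wheel (the seat is worn: rock the handle a little to find where it drops in), then crank clockwise, seen from above, until the pad clamps the stub with its springs about half pressed in, never to the end. Leave the handle up and latched, the stub standing clamped, and everything else undisturbed.

Things in the scene. Friction and masses are not known exactly. Their poses are not given: they have to be found in the camera images.
- fixture: Fixed fixture: dark bed plate 200 x 370 mm, 15 mm thick; green gear housing under a black hand wheel (130 mm over its rim, rim top 125 mm up); jaws on its +y side, closing along +y. Origin on the table under the wheel's vertical axis; z up; place and yaw vary. Only the wheel, the crank and the yellow fork rise above 100 mm.
- wheel_axis (a point): Point on the vertical axis of the wheel, 155 mm above the table, level with the crank's pivot.
- crank_pivot (a point): Pivot of the folding crank, carried on an ear of the wheel 75 mm from the wheel's axis, 155 mm above the table; travels round with the wheel. At the start it stands at the fork, on the fixture's -x side. The pivot's pin is horizontal, tangential to the wheel.
- fork (a point): Middle of the yellow parking fork, fixed outside the wheel on the fixture's -x side, 103 mm from the wheel's axis: two prongs 149 to 173 mm above the table, from 96 mm out from the axis, on a post 110 to 124 mm from the axis.
- grip_mid (a point): Point on the axis of the red round handle, 70 mm from the pivot (54 mm once latched). The handle is a free-spinning sleeve 22 mm thick, 22 to 97 mm from the pivot (6 to 81 mm once latched). Folded level it lies from the pivot over the wheel's centre, its axis 30 mm above the rim and spokes and 29 mm above the hub: free for fingers on both sides.
- crank_fold (a joint): Fold angle of the handle: 0 = lying level over the wheel, 1.571 = vertical, 1.85 = stop (leaning outwards). It starts between 0 and 0.3. Stiff hinge (0.12 N m): stays where it is left.
- crank_latch (a joint): How far the handle is pushed in towards the pivot: 0 = out, 0.016 = home (stop), m; 8 N of friction, stays where left. Its worn seat leans by an unseen amount: the handle drops in at a fold angle somewhere in 1.44 to 1.70 (within about 0.07), else it stops 2 to 4 mm in. Home, it cannot fold; until 9 to 13 mm in, an orange cam at the pivot stands in the fork and blocks the wheel.
- crank_wheel (a joint): Wheel angle in rad, 0 = parked, grows clockwise seen from above, up to 11. Moves the jaw 24 mm per turn. Friction 0.28 N m (about 4 N at the handle) and about 0.0038 N m more for each N of clamping; it does not run back when released.
- spring_pad (a joint): How far the pad's springs are pressed in, m: 0 = free, 0.014 = fully pressed (stop); 5 N per mm. Grows only when the pad bears on the stub and the stub on the fixed jaw.
- pad_face (a point): Middle of the pad's face towards the stub. The pad is an aluminium plate 90 mm wide, 12 mm thick, 58 mm high, on two yellow springs in front of the moving green jaw; at the start 66 mm from the fixed jaw's face.
- fixed_jaw_face (a point): Middle of the fixed jaw's face towards the stub, 48 mm above the table.
- stub_thin: White round post stub, 40 mm diameter, 60 mm high, 0.3 kg, upright; origin at the centre of its underside. One of the two stubs stands loose between the jaws (to be clamped where it is), the other waits on the bed plate behind the fixed jaw: which is which changes.
- stub_wide: White round post stub, 52 mm diameter, 60 mm high, 0.3 kg; as the thin one.
- screwdriver: Screwdriver lying on the table; leave alone.
- wrench: Wrench lying on the table; leave alone.
- cleaner: White bottle with a blue label, 60 mm diameter, 170 mm high, upright; leave alone.
- tape_roll: Roll of tape, 96 mm across, 40 mm high, lying flat; leave alone.
- grease_can: Can with a yellow label, 70 mm diameter, 70 mm high, upright; leave alone.

How it is judged:
On the way, in this order (a step that is already met when the one before it is completed fails the run):
1. the handle stands upright and is pushed home (at least 12 of 16 mm), the wheel still parked (value of joint crank_fold above 1.3 rad and value of joint crank_latch above 0.012 m and value of joint crank_wheel below 0.3 rad), for 0.1 s.
2. the pad grips a stub, springs pressed in by more than 3 mm (value of joint crank_fold above 1.3 rad and value of joint crank_latch above 0.012 m and value of joint spring_pad above 0.003 m), for 0.2 s.
At the end, for the whole second after the job is handed in: Handle upright (over 1.3 rad) and over 12 mm in; wheel at rest; pad springs pressed in 3 to 11 mm; the stub between the jaws within 40 mm of the pad's middle, gripped with over 10 N; both stubs upright within 0.1 rad; the other within 30 mm of its place (all of step 2 and value of joint spring_pad below 0.011 m and velocity of joint crank_wheel between -0.05 and 0.05 rad/s and ((y of stub_thin in the frame of fixture below 0.17 m and horizontal distance between stub_thin and pad_face below 0.04 m and contact force between stub_thin and fixture above 10 N and angle between each of stub_thin, stub_wide's own z axis and vertical below 0.1 rad and distance of stub_wide from where it was at the start of the episode below 0.03 m) or (y of stub_wide in the frame of fixture below 0.17 m and horizontal distance between stub_wide and pad_face below 0.04 m and contact force between stub_wide and fixture above 10 N and angle between each of stub_wide, stub_thin's own z axis and vertical below 0.1 rad and distance of stub_thin from where it was at the start of the episode below 0.03 m))); the robot touches nothing.
It fails at once if the springs are pressed to the end (over 12.5 mm) (value of joint spring_pad above 0.0125 m).
It fails at once if a stub is tipped (angle between any of stub_thin, stub_wide's own z axis and vertical above 0.25 rad).
It fails at once if another thing on the table is moved by more than 30 mm (distance of any of screwdriver, wrench, cleaner, tape_roll, grease_can from where it was at the start of the episode above 0.03 m).
It also fails if it takes over 64 s, if anything falls off the work surface, if the arm or the gripper's body presses on something with over 40 N, if the wrist force passes 120 N, or if a joint passes its speed limit or range.

ROBOT

A 7-joint arm with a two-finger parallel gripper is mounted at the origin on the work surface. World frame = base frame: x ahead of the robot, y to its left, z up, the work surface at z = 0. Lengths are in m, angles in rad, forces in N, time in s.
With the tool pointing down it reaches from about 0.425 to 0.8 m from the base axis. Payload 8.3 kg.
Tool frame: the origin (TCP) lies midway between the tips of the shut fingers; the grasp point (between the pads) lies 19 mm behind it; x points along the fingers, z is the direction in which the jaws open and shut, and the axes are right-handed (so a half turn about x gives the same grasp; the last joint's range is limited). The gripper opens to 85 mm and grips with 20 to 120 N. Pads are 22 mm wide; open, the fingers measure 114 mm over their backs; the gripper's body (76 mm by 85 mm) begins 54 mm behind the grasp point. The pads swing forward as they close: fully open they stand 13 mm farther back than shut.
Start: joints at [-1.255, 0.383, 0.016, 1.37, -0.006, 1.388, -0.046], TCP at [0.231, 0.581, 0.231] pointing down, gripper open.
Joint ranges: [-2.95, 2.95], [-0.25, 2.06], [-1.52, 1.56], [0.18, 2.33], [-1.44, 4.58], [0.02, 2.06], [-3.01, 3.01]. Speed limits (rad/s): [2.39, 2.39, 3.01, 3.01, 3.14, 3.14, 3.14].

INTERFACE

Orientations are given as a unit quaternion [x, y, z, w].
In Python, from workcell import r gives the robot as it stands.
- The arm moves only by the tool arm_command, never from a script. Its argument "deltas" is a list that holds one entry, the list of rows, each a list of 7 numbers: the shift along the world's x, y, z in cm, then the turn, a rotation vector about the world's x, y, z in rad, then the opening in per cent of the stroke, from 0 (shut) to 100 (fully open). In form: [[[x, y, z, wx, wy, wz, claw], ...]]. A call has 1 to 10 rows; each row is the pose to reach, as a shift and turn from the pose commanded when the call began; what a row does not reach only later rows make up. A row lasts 1/10 s, in which the tool goes at most 50 mm and 8.59 degrees, less where a joint would pass 70% of its speed; a pose out of reach is approached as far as the arm can. A call with a gripper value outside its range is refused whole. The fingers move at their own pace and stop on an object; "grip_force" is the grip in N (left out, the last holds). Time passes only in rows, so rows that repeat a pose let the fingers close. It gives the time, the measured TCP pose, the force and the opening at its end, in the units of the state.
- r.read_state(): the state, without advancing time (a new reading comes with each control period).
- r.grab_frame(name): name is "side" or "top"; returns a dict with "frame" (480x640x3 uint8, red, green, blue), "z_map" (480x640 float32, m along the optical axis (not along the pixel's ray), 0 where there is no reading), "vertical_fov" (degrees; the focal length in pixels is half the picture's height over the tangent of half this angle, whatever the lens; pixels are square), "cx", "cy" (the principal point, pixels), "xyz" and "orientation" of the camera in the world. Camera axes: x right, y down, z forward; pixel columns grow to the right and rows downward; lengths in m; the calibration is good to about 2 mm. A picture is of the moment at which its call begins.
- r.close_job(): hands the job in, once; it reports no verdict.
The state is a dict: "time": time; "joint_positions": joint angles; "dq": joint speeds; "tau": joint torques, N m; "ee_pos": TCP position; "orientation": TCP orientation; "wrist_force": force on the tool from outside, world axes, zero at the start; "moment": the same for the moment, N m; "width": opening from 0.0 (shut) to 1.0 (fully open).
Only numpy, scipy, OpenCV 4.12 (cv2) and the standard library are available. Lean on these libraries where they do the work, as an engineer would, in place of code of your own. Each camera call takes 0.05 s, during which the arm holds its last target.

## Working session

There is one attempt and no reset: what is moved stays moved. The work goes in short steps, Python scripts to look and compute and a tool call to move; the robot and the scene stay as the last step left them, time stands still between calls to the robot, and variables do not carry over. Pictures are saved under pics/ and viewed, and the job is handed in when it is done.

Besides the shell and the picture viewer there is one more tool, called after "Call:" in YAML: its name, and indented under it one key for each argument. arm_command: Moves the arm, as the interface text tells. Its arguments: {"type":"object","properties":{"deltas":{"type":"array","items":{"type":"array","items":{"type":"array","items":{"type":"number"}}}},"grip_force":{"type":"number"}},"required":["deltas"]}

```bash
mkdir -p pics; ls
cat > h.py <<'E'
import numpy as np,cv2,pickle
from scipy.spatial.transform import Rotation as R
from workcell import r
def grab(n,tag):
    f=r.grab_frame(n); pickle.dump(f,open(f'pics/{tag}.pkl','wb'))
    cv2.imwrite(f'pics/{tag}.png',f['frame'][:,:,::-1]); return f
def cam(f):
    F=240/np.tan(np.radians(f['vertical_fov'])/2); return F,R.from_quat(f['orientation']).as_matrix(),np.array(f['xyz'])
def cloud(f):
    F,M,t=cam(f); v,u=np.mgrid[0:480,0:640]; z=f['z_map']
    p=np.stack([(u-f['cx'])/F*z,(v-f['cy'])/F*z,z],-1)@M.T+t
    p[z<=0]=np.nan; return p
def ray(f,u,v,h):
    F,M,t=cam(f); d=M@np.array([(u-f['cx'])/F,(v-f['cy'])/F,1]); return t+d*(h-t[2])/d[2]
def proj(f,p):
    F,M,t=cam(f); q=(np.atleast_2d(p)-t)@M; return q[:,:2]/q[:,2:]*F+[f['cx'],f['cy']]
E
python3 - <<'E'
from h import *
for n in('side','top'):
    f=grab(n,n+'0'); print(n,f['vertical_fov'],f['xyz'],f['orientation'],f['cx'],f['cy'])
print(r.read_state())
E
```

```text
pics
side 53.089872219742595 [ 0.47520656 -0.85813647  1.19228352] [ 0.94296226 -0.02186449  0.01649112 -0.33177124] 318.00698072966753 238.004901712901
top 45.29753795246315 [ 0.29863299 -0.00905781  1.46334472] [ 0.71225696 -0.6974982   0.05688892 -0.05431331] 314.8029486250428 240.5197538369276
{'time': 0.1, 'joint_positions': array([-1.25490002,  0.38412657,  0.01633764,  1.37106054, -0.00628839,
        1.38820433, -0.04648444]), 'dq': array([ 0.00081226, -0.00257346, -0.00082935, -0.00391423, -0.00070872,
        0.00024296, -0.00054935]), 'tau': array([ 3.80613448e-03, -6.29133725e+01,  8.47786479e-01, -3.72756064e+01,
        1.67781988e-02,  1.03904857e-02,  7.38843755e-05]), 'ee_pos': array([0.23090475, 0.58028643, 0.23039052]), 'orientation': array([-0.39731231,  0.58567724,  0.39660497,  0.58466195]), 'wrist_force': array([-0.78019479, -0.96599663,  0.29141855]), 'moment': array([ 0.02476056, -0.00298834,  0.00418927]), 'width': 0.9970036291098934}
```

View pics/side0.png

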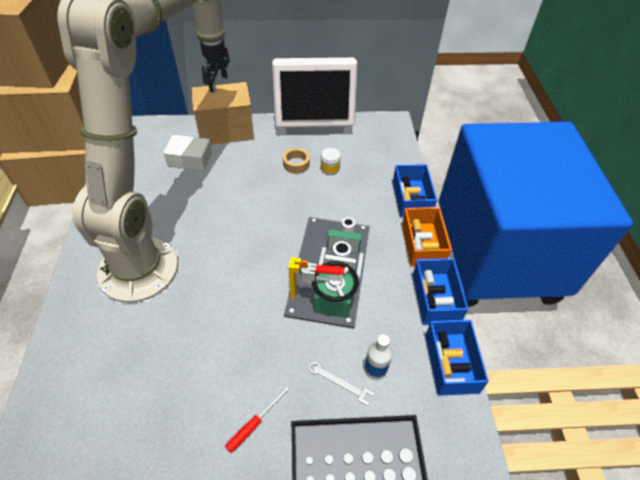

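View pics/top0.png

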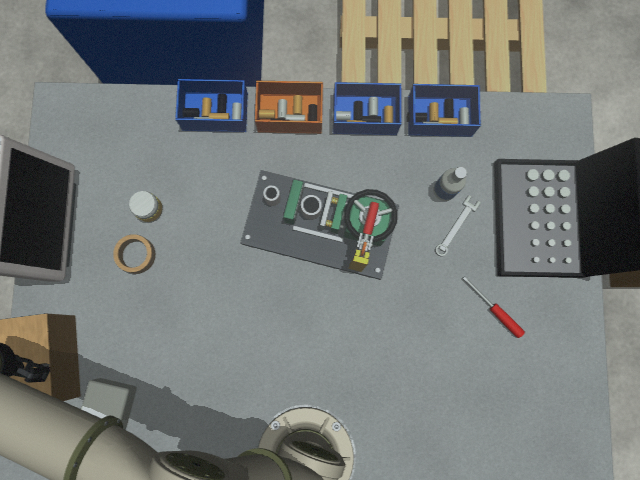

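The top view shows the wheel around (370,215), the fork at (361,257) and the red handle from (374,205) to (367,235). The jaws lie to the left, with the wide-looking stub at (311,205) between them. Next I'll measure these.

Run:
```python
from h import *
f=pickle.load(open('pics/top0.pkl','rb')); g=pickle.load(open('pics/side0.pkl','rb'))
for n,f,roi in(('top',f,(150,300,230,410)),('side',g,(210,330,280,380))):
    P=cloud(f); hsv=cv2.cvtColor(f['frame'],cv2.COLOR_RGB2HSV).astype(int)
    a,b,c,d=roi; roi=np.zeros((480,640),bool); roi[a:b,c:d]=1
    H,S,V=hsv[...,0],hsv[...,1],hsv[...,2]
    red=roi&((H<6)|(H>172))&(S>150)&(V>80); yel=roi&(H>20)&(H<33)&(S>150)&(V>90); blk=roi&(V<45)&(P[...,2]>.105)
    wht=roi&(V>190)&(S<40)
    grn=roi&(H>60)&(H<95)&(S>60)
    for m,k in((red,'red'),(yel,'yel'),(blk,'blk'),(wht,'wht'),(grn,'grn')):
        q=P[m]; q=q[~np.isnan(q[:,0])]
        print(n,k,len(q),'med',np.median(q,0).round(4),'min',np.percentile(q,3,0).round(4),'max',np.percentile(q,97,0).round(4))
    q=P[blk]; q=q[(q[:,2]>.115)&(q[:,2]<.135)]
    pts=cv2.minEnclosingCircle(q[:,:2].astype(np.float32)); print('rim',pts, len(q))
    q=P[red]; q=q[~np.isnan(q[:,0])]
    c=np.median(q,0); w=np.linalg.svd(q-c)[2][0]; t=(q-c)@w; print('red axis',w,t.min(),t.max(),c)
    q=P[yel]; q=q[q[:,2]>.14]; print('fork',len(q),q.mean(0),q.max(0),q.min(0))
big=cv2.resize(pickle.load(open('pics/top0.pkl','rb'))['frame'][160:290,230:410],None,fx=4.4,fy=4.4,interpolation=cv2.INTER_CUBIC)
cv2.imwrite('pics/topz.png',big[:,:,::-1])
big=cv2.resize(g['frame'][200:340,270:390],None,fx=4.2,fy=4.2,interpolation=cv2.INTER_CUBIC)
cv2.imwrite('pics/sidez.png',big[:,:,::-1])
```

```text
top red 206 med [ 0.5577 -0.1387  0.1726] min [ 0.5267 -0.1505  0.1657] max [ 0.5918 -0.1259  0.1806]
  return _methods._mean(a, axis=axis, dtype=dtype,
  ret = um.true_divide(
Traceback (most recent call last):
IndexError: index -1 is out of bounds for axis 0 with size 0
```

```bash
python3 - 2>/dev/null <<'E'
from h import *
f0=pickle.load(open('pics/top0.pkl','rb')); g=pickle.load(open('pics/side0.pkl','rb'))
for n,f,a,s in(('topz',f0,(160,290,230,410),4.4),('sidez',g,(200,340,270,390),4.2)):
    big=cv2.resize(f['frame'][a[0]:a[1],a[2]:a[3]],None,fx=s,fy=s,interpolation=cv2.INTER_CUBIC)
    cv2.imwrite(f'pics/{n}.png',big[:,:,::-1])
for n,f,roi in(('top',f0,(150,300,230,410)),('side',g,(210,330,280,380))):
    P=cloud(f); hsv=cv2.cvtColor(f['frame'],cv2.COLOR_RGB2HSV).astype(int)
    a,b,c,d=roi; roi=np.zeros((480,640),bool); roi[a:b,c:d]=1
    H,S,V=hsv[...,0],hsv[...,1],hsv[...,2]
    red=roi&((H<6)|(H>172))&(S>150)&(V>80); yel=roi&(H>20)&(H<33)&(S>120)&(V>90)&(P[...,2]>.13); blk=roi&(V<60)&(P[...,2]>.105)
    wht=roi&(V>180)&(S<40); stub=wht&(P[...,2]>.05)&(P[...,2]<.09)
    grn=roi&(H>50)&(H<95)&(S>60)
    for m,k in((red,'red'),(yel,'yel'),(blk,'blk'),(wht,'wht'),(stub,'stub'),(grn,'grn')):
        q=P[m]; q=q[~np.isnan(q[:,0])]
        if len(q)<3: print(n,k,len(q));continue
        print(n,k,len(q),'med',np.median(q,0).round(4),'min',np.percentile(q,3,0).round(4),'max',np.percentile(q,97,0).round(4))
    q=P[blk]; q=q[(q[:,2]>.115)&(q[:,2]<.135)]
    if len(q)>5: print('rim',cv2.minEnclosingCircle(q[:,:2].astype(np.float32)), cv2.fitEllipse(q[:,:2].astype(np.float32)),len(q))
    q=P[red]; q=q[~np.isnan(q[:,0])]
    c=np.median(q,0); w=np.linalg.svd(q-c)[2][0]; t=(q-c)@w; print('red axis',w,t.min(),t.max(),c)
E
```

```text
top red 206 med [ 0.5577 -0.1387  0.1726] min [ 0.5267 -0.1505  0.1657] max [ 0.5918 -0.1259  0.1806]
top yel 126 med [ 0.4659 -0.1146  0.1727] min [ 0.4547 -0.1313  0.1677] max [ 0.4814 -0.1012  0.1773]
top blk 389 med [ 0.5745 -0.1464  0.1235] min [ 0.5171 -0.2019  0.1175] max [ 0.6338 -0.0824  0.1292]
top wht 633 med [ 0.5883 -0.0333  0.0723] min [ 0.4951 -0.1698  0.0182] max [0.6713 0.12   0.158 ]
top stub 223 med [ 0.6144 -0.0228  0.0763] min [ 0.5636 -0.0473  0.0708] max [0.6521 0.1136 0.0816]
top grn 1352 med [ 0.5925 -0.0902  0.0932] min [ 0.5389 -0.185   0.0735] max [0.6569 0.0574 0.1046]
rim ((0.5750089883804321, -0.14303243160247803), 0.06427948921918869) ((0.5742751955986023, -0.14178186655044556), (0.11497046053409576, 0.11627891659736633), 63.25673294067383) 385
red axis [-0.95956642  0.2493306  -0.13063893] -0.0375669651490887 0.03469350430114299 [ 0.55774732 -0.13870609  0.17255179]
side red 226 med [ 0.5606 -0.1439  0.1708] min [ 0.5265 -0.1568  0.1175] max [ 0.5933 -0.0941  0.1784]
side yel 166 med [ 0.4669 -0.1322  0.1704] min [ 0.4546 -0.1384  0.1368] max [ 0.4811 -0.107   0.1754]
side blk 342 med [ 0.5868 -0.1781  0.1239] min [ 0.5184 -0.2086  0.1178] max [ 0.6328 -0.092   0.128 ]
side wht 5459 med [ 5.998e-01 -9.100e-03  5.000e-04] min [ 0.4266 -0.2214 -0.0048] max [0.7325 0.2113 0.1226]
side stub 281 med [ 0.6147 -0.0212  0.0751] min [ 0.5643 -0.0527  0.0615] max [0.6506 0.1092 0.0799]
side grn 1302 med [ 0.5839 -0.176   0.0866] min [ 0.522  -0.2047  0.0248] max [0.6586 0.0564 0.1229]
rim ((0.5750045776367188, -0.14794838428497314), 0.06342321634292603) ((0.5749120116233826, -0.14879527688026428), (0.11446856707334518, 0.1165473610162735), 169.36817932128906) 342
red axis [ 0.06199588  0.69410549 -0.71719878] -0.012646735643113324 0.07768340730940305 [ 0.56055284 -0.14387621  0.17083513]
```

```bash
ls pics
```

```text
side0.pkl
side0.png
sidez.png
top0.pkl
top0.png
topz.png
```

View pics/topz.png

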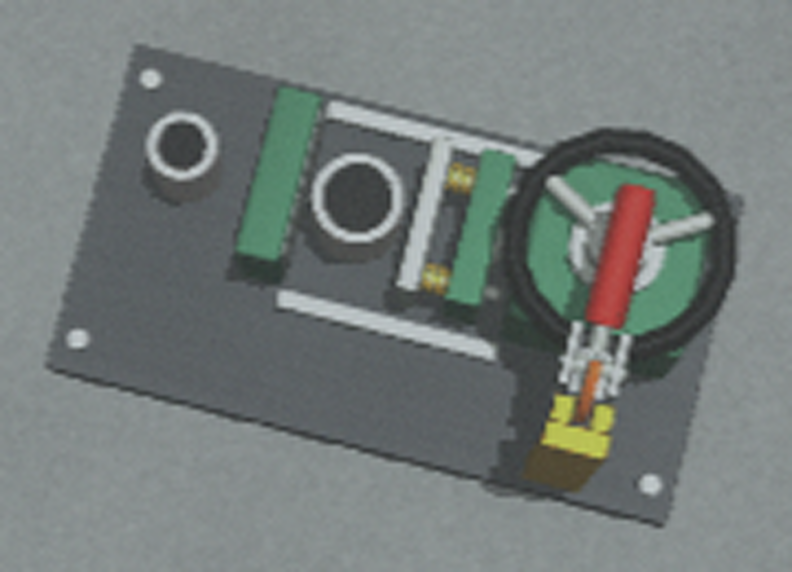

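View pics/sidez.png

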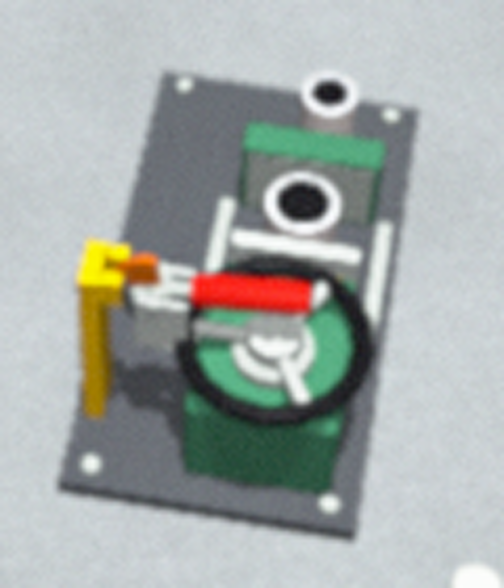

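Stub_wide stands between the jaws, and stub_thin is behind the fixed jaw. The handle is nearly level. Next I'll refine the yaw, the wheel axis, the grip point and the tool axes.

```bash
python3 - 2>/dev/null <<'E'
from h import *
f=pickle.load(open('pics/top0.pkl','rb')); g=pickle.load(open('pics/side0.pkl','rb'))
# bed corners (top zoom px -> ray at z=.015)
z=lambda u,v:(u/4.4+230,v/4.4+160)
zs=lambda u,v:(u/4.2+270,v/4.2+200)
C=[ray(f,*z(*p),.015)[:2] for p in((135,45),(47,368),(665,525))]
print('corners',C,'len',np.linalg.norm(C[0]-C[1]),np.linalg.norm(C[1]-C[2]))
d=C[1]-C[2]; print('yaw from long edge', np.degrees(np.arctan2(-d[0],d[1])))
d=C[0]-C[1]; print('yaw short', np.degrees(np.arctan2(d[1],d[0])))
# rim outer circle: dilated black contour in image; ray to rim mid height ~.118
for n,ff,roi in(('top',f,(150,300,330,410)),('side',g,(250,310,305,370))):
    P=cloud(ff); V=cv2.cvtColor(ff['frame'],cv2.COLOR_RGB2HSV)[...,2]
    m=np.zeros((480,640),np.uint8); a,b,c,e=roi; m[a:b,c:e]=1
    m&=((V<65)&(P[...,2]>.105)&(P[...,2]<.135)).astype(np.uint8)
    ys,xs=np.nonzero(m); X=np.array([ray(ff,u,v,.119) for u,v in zip(xs,ys)])
    c=X[:,:2].mean(0)
    # midline fit: per angle-bin mean of inner/outer radius
    for it in range(8):
        D=X[:,:2]-c; th=np.arctan2(D[:,1],D[:,0]); rr=np.hypot(*D.T); k=np.floor(th/(np.pi/12))
        o=np.array([[th[k==j].mean(),(rr[k==j].max()+rr[k==j].min())/2] for j in np.unique(k) if (k==j).sum()>5])
        A=np.c_[np.cos(o[:,0]),np.sin(o[:,0]),np.ones(len(o))]; s=np.linalg.lstsq(A,o[:,1],rcond=None)[0]; c=c+s[:2]
    print(n,'rim c',c,'r',s[2],'outer',rr.max(),len(o))
    # red: axis via ray casting
    H,S,_=cv2.split(cv2.cvtColor(ff['frame'],cv2.COLOR_RGB2HSV).astype(np.int16))
    red=np.zeros((480,640),bool); a,b,c2,e=roi; red[a-20:b,c2-20:e]=1
    red&=((H<6)|(H>172))&(S>150)
    q=cv2.minAreaRect(np.argwhere(red)[:,::-1].astype(np.float32)); print('red rect px',q)
    p=P[red];p=p[p[:,2]>.155]; cc=np.median(p,0); w=np.linalg.svd(p-p.mean(0))[2][0]; print('  axis',w,'mean',p.mean(0),'fold',np.degrees(np.arcsin(w[2])))
    pk=P[(np.arange(480)[:,None]>0)&red]
t=R.from_quat(r.read_state()['orientation']).as_matrix(); print(t.round(3))
P=cloud(f); b=P[165:205,430:475].reshape(-1,3); b=b[b[:,2]>.12]; print('bottle',np.median(b,0),b[:,2].max())
E
```

```text
corners [array([0.71049934, 0.13243398]), array([0.51652594, 0.17650667]), array([ 0.43302577, -0.18140958])] len 0.1989172747262592 0.3675273014660242
yaw from long edge -13.131954991916858
yaw short -12.800845173799619
top rim c [ 0.57578422 -0.14238345] r 0.05743305702840949 outer 0.06438487263318762 22
red rect px ((370.8576965332031, 217.68846130371094), (7.279580593109131, 31.574085235595703), 15.255118370056152)
  axis [-0.9595652   0.24939689 -0.13052136] mean [ 0.55816241 -0.13875204  0.17272186] fold -7.499720595499654
side rim c [ 0.57502479 -0.14503584] r 0.057986627523521274 outer 0.06586872982676657 19
red rect px ((329.5, 269.0), (8.0, 27.0), 90.0)
  axis [ 0.9693139  -0.20576761  0.13450001] mean [ 0.55890735 -0.14523445  0.17129728] fold 7.729708725060327
[[-0.001 -0.929  0.37 ]
 [-0.002  0.37   0.929]
 [-1.    -0.    -0.002]]
bottle [ 0.66687208 -0.34089481  0.14573719] 0.17497651047602059
```

```bash
cat >> h.py <<'E'
yaw=np.radians(-13.0); ex=np.array([np.cos(yaw),np.sin(yaw),0]); ey=np.array([-np.sin(yaw),np.cos(yaw),0]); ez=np.array([0,0,1.])
AX=np.array([.5755,-.1437,0]); PIV=AX-.075*ex+.155*ez
def Rt(tilt):  # tilt>0: tool points down and to -ex ; jaw dir ey
    d=-np.cos(tilt)*ez-np.sin(tilt)*ex; return np.c_[d,np.cross(ey,d),ey]
def hp(phi,L=.07): return PIV+L*(np.cos(phi)*ex+np.sin(phi)*ez)
def delta(p,Rm,s=None):
    s=s or r.read_state(); dR=(R.from_matrix(Rm)*R.from_quat(s['orientation']).inv()).as_rotvec()
    return np.r_[(p-s['ee_pos'])*100,dR].round(2)
E
python3 - <<'E'
from h import *
T=Rt(.5); d=T[:,0]; print('hover',hp(.133)-.07*d, delta(hp(.133)-.07*d,T)); print('grasp-hover',(.089*d*100).round(2))
E
```

```text
hover [ 0.60272544 -0.14998549  0.22571336] [ 37.18 -73.03  -0.47   0.15   0.48   0.15]
grasp-hover [-4.16  0.96 -7.81]
```

Call:
arm_command:
  deltas:
    - [[2, -4, 4, 0, 0, 0, 100], [4, -8, 8, 0, 0, 0.05, 100], [6, -12, 11, 0, 0, 0.1, 100], [8, -16, 12, 0, 0, 0.15, 100], [10, -20, 12, 0, 0, 0.15, 100], [12, -24, 12, 0, 0, 0.15, 100], [14, -28, 12, 0, 0, 0.15, 100], [16, -32, 12, 0, 0, 0.15, 100], [18, -36, 12, 0, 0, 0.15, 100], [20, -40, 12, 0, 0, 0.15, 100]]
  grip_force: 40

```text
time: 1.1
ee_pos: [0.4314, 0.1787, 0.3511]
orientation: [-0.44, 0.554, 0.44, 0.554]
wrist_force: [1.2, 0.8, 0.4]
width: 1.0
```

Run:
```python
from h import *
T=Rt(.5); d=T[:,0]; print(delta(hp(.133)-.07*d,T))
```

```text
[ 17.13 -32.87 -12.54   0.11   0.49   0.  ]
```

Call:
arm_command:
  deltas:
    - [[2, -4, 0, 0.01, 0.05, 0, 100], [4, -8, 0, 0.02, 0.1, 0, 100], [6, -12, 0, 0.04, 0.2, 0, 100], [8, -16, 0, 0.06, 0.3, 0, 100], [10.5, -20, 0, 0.09, 0.4, 0, 100], [13, -24, 0, 0.11, 0.49, 0, 100], [15, -28, -1, 0.11, 0.49, 0, 100], [17, -32, -4, 0.11, 0.49, 0, 100], [17.1, -32.9, -8, 0.11, 0.49, 0, 100], [17.1, -32.9, -10, 0.11, 0.49, 0, 100]]

```text
time: 2.1
ee_pos: [0.5991, -0.151, 0.2466]
orientation: [-0.29, 0.647, 0.561, 0.428]
wrist_force: [0.4, -0.7, 0.4]
width: 1.001
```

Run:
```python
from h import *
f=grab('side','s1');grab('top','t1')
T=Rt(.5); d=T[:,0]; print(delta(hp(.133)+.019*d,T))
print(r.read_state()['joint_positions'].round(2))
cv2.imwrite('pics/s1z.png',cv2.resize(f['frame'][160:340,230:430],None,fx=3,fy=3)[:,:,::-1])
```

```text
[-3.68  1.13 -9.09  0.   -0.01  0.01]
[ 0.14  0.82  0.15  0.79 -0.1   2.05  1.59]
```

View pics/s1z.png

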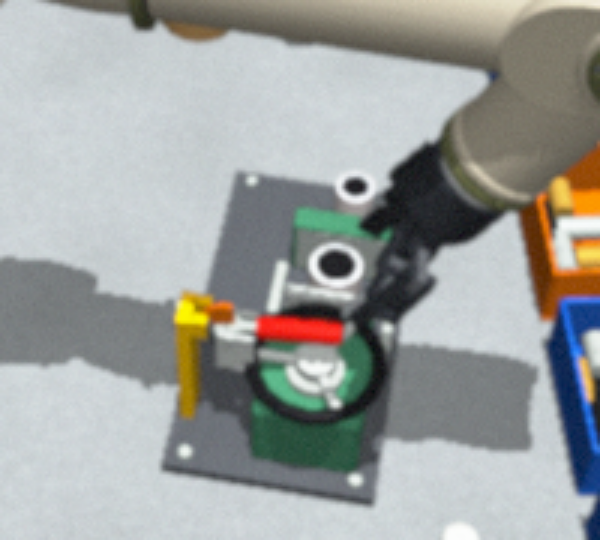

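The view shows the gripper open above and inboard of the handle, with the red sleeve at (260–340,330) in the zoom. Joint 6 is close to its limit, so I'll use a smaller tilt.

Run:
```python
from h import *
T=Rt(.22); d=T[:,0]; print(delta(hp(.133)-.04*d,T), delta(hp(.133)+.019*d,T))
```

```text
[-1.94  0.73 -3.52 -0.06 -0.29  0.01] [-3.2   1.02 -9.28 -0.06 -0.29  0.01]
```

Call:
arm_command:
  deltas:
    - [[-0.3, 0.2, 0, -0.02, -0.1, 0, 100], [-0.8, 0.4, -0.5, -0.04, -0.2, 0.01, 100], [-1.4, 0.6, -2, -0.06, -0.29, 0.01, 100], [-1.94, 0.73, -3.5, -0.06, -0.29, 0.01, 100], [-2.4, 0.83, -5.5, -0.06, -0.29, 0.01, 100], [-2.8, 0.95, -7.5, -0.06, -0.29, 0.01, 100], [-3.2, 1.02, -9.0, -0.06, -0.29, 0.01, 100], [-3.2, 1.02, -9.3, -0.06, -0.29, 0.01, 100], [-3.2, 1.02, -9.3, -0.06, -0.29, 0.01, 60], [-3.2, 1.02, -9.3, -0.06, -0.29, 0.01, 45]]
  grip_force: 40

```text
time: 3.2
ee_pos: [0.5679, -0.1374, 0.1564]
orientation: [-0.385, 0.592, 0.496, 0.505]
wrist_force: [0.9, 0.6, 0.1]
width: 0.691
```

Run:
```python
from h import *
f=grab('side','s2');g=grab('top','t2')
s=r.read_state(); print(s['joint_positions'].round(2),s['ee_pos'],s['width'])
a=cv2.resize(f['frame'][200:320,270:390],None,fx=4,fy=4);b=cv2.resize(g['frame'][150:270,310:430],None,fx=4,fy=4)
cv2.imwrite('pics/2z.png',np.hstack([a[:,:390],b[:,:400]])[:,:,::-1])
```

```text
[ 0.1   0.5   0.13  1.4  -0.06  1.45  1.59] [ 0.56792662 -0.13751039  0.15637174] 0.5180278897401002
```

View pics/2z.png

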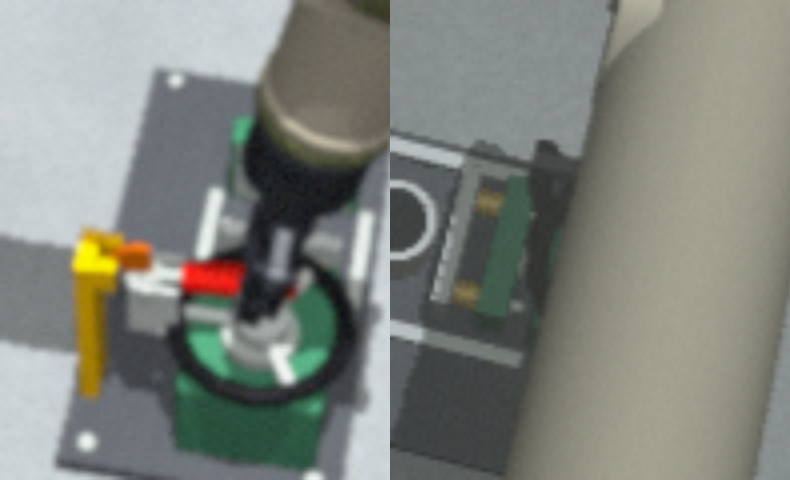

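Run:
```python
from h import *
T=Rt(.22); d=T[:,0]; print(delta(hp(.133)+.019*d,T))
```

```text
[-0.19 -0.4  -1.06  0.    0.02 -0.01]
```

Call:
arm_command:
  deltas:
    - [[-0.1, -0.2, -0.5, 0, 0.02, 0, 50], [-0.2, -0.4, -1.0, 0, 0.02, 0, 50], [-0.2, -0.4, -1.0, 0, 0.02, 0, 20], [-0.2, -0.4, -1.0, 0, 0.02, 0, 10], [-0.2, -0.4, -1.0, 0, 0.02, 0, 10], [-0.2, -0.4, -1.0, 0, 0.02, 0, 10], [-0.2, -0.4, -1.0, 0, 0.02, 0, 10]]
  grip_force: 50

```text
time: 4.0
ee_pos: [0.5649, -0.1414, 0.1451]
orientation: [-0.38, 0.598, 0.5, 0.498]
wrist_force: [-1.2, 0.2, -3.2]
width: 0.239
```

Run:
```python
from h import *
s=r.read_state(); T=Rt(.22);print(s['ee_pos'],s['width'],s['wrist_force'],s['moment'])
# planned arc: relative TCP shifts/turns from now, handle fold .133 -> phi
p=s['ee_pos'];q=p-PIV; Q=R.from_quat(s['orientation'])
print('in fixture',q@ex,q@ey,q[2], 'tool',Q.as_matrix()[:,0]@ex,Q.as_matrix()[:,2])
for phi in np.arange(.233,1.6,.1):
    rot=R.from_rotvec(-ey*(phi-.133)); print(phi.round(3),np.r_[(rot.apply(q)-q)*100,rot.as_rotvec()].round(2).tolist())
```

```text
[ 0.56488048 -0.14136809  0.14507444] 0.2394900059381848 [-1.15997745  0.21847309 -3.20766983] [-0.07703241  0.0067303  -0.0808398 ]
in fixture 0.0641280923689592 -0.0001167255707230358 -0.00992556401922573 tool -0.2195959769157018 [ 0.21629599  0.97632419 -0.00266985]
0.233 [0.07, -0.02, 0.65, -0.02, -0.1, -0.0]
0.333 [0.07, -0.02, 1.29, -0.04, -0.19, -0.0]
0.433 [0.01, -0.0, 1.94, -0.07, -0.29, -0.0]
0.533 [-0.12, 0.03, 2.58, -0.09, -0.39, -0.0]
0.633 [-0.3, 0.07, 3.2, -0.11, -0.49, -0.0]
0.733 [-0.55, 0.13, 3.79, -0.13, -0.58, -0.0]
0.833 [-0.85, 0.2, 4.36, -0.16, -0.68, -0.0]
0.933 [-1.2, 0.28, 4.9, -0.18, -0.78, -0.0]
1.033 [-1.61, 0.37, 5.4, -0.2, -0.88, -0.0]
1.133 [-2.06, 0.48, 5.85, -0.22, -0.97, -0.0]
1.233 [-2.55, 0.59, 6.26, -0.25, -1.07, -0.0]
1.333 [-3.08, 0.71, 6.61, -0.27, -1.17, -0.0]
1.433 [-3.65, 0.84, 6.91, -0.29, -1.27, -0.0]
1.533 [-4.23, 0.98, 7.14, -0.31, -1.36, -0.0]
```

Call:
arm_command:
  deltas:
    - [[0.07, -0.02, 0.65, -0.02, -0.1, 0, 10], [0.07, -0.02, 1.29, -0.04, -0.19, 0, 10], [0.01, 0, 1.94, -0.07, -0.29, 0, 10], [-0.12, 0.03, 2.58, -0.09, -0.39, 0, 10], [-0.3, 0.07, 3.2, -0.11, -0.49, 0, 10], [-0.55, 0.13, 3.79, -0.13, -0.58, 0, 10], [-0.85, 0.2, 4.36, -0.16, -0.68, 0, 10], [-0.85, 0.2, 4.36, -0.16, -0.68, 0, 10]]

```text
time: 4.8
ee_pos: [0.5535, -0.1387, 0.1871]
orientation: [-0.562, 0.435, 0.297, 0.638]
wrist_force: [0.1, -0.3, -10.8]
width: 0.24
```

```bash
cat >> h.py <<'E'
def rep(s=None):
    s=s or r.read_state(); q=s['ee_pos']-PIV; F=s['wrist_force']; M=R.from_quat(s['orientation']).as_matrix()
    d=M[:,0]; G=q-.019*d
    print('t',round(s['time'],2),'G fix mm',(np.array([G@ex,G@ey,G[2]])*1e3).round(1),'L',round(np.hypot(G@ex,G[2])*1e3,1),'phi',round(np.arctan2(G[2],G@ex),3),
     'tilt',round(np.arctan2(-d@ex,-d[2]),3),'F fix',np.array([F@ex,F@ey,F[2]]).round(1),'w',round(s['width'],3),'q',s['joint_positions'].round(2))
E
python3 - <<'E'
from h import *
rep()
f=grab('side','s3');g=grab('top','t3')
a=cv2.resize(f['frame'][200:320,270:390],None,fx=4,fy=4);b=cv2.resize(g['frame'][150:270,310:430],None,fx=4,fy=4)
cv2.imwrite('pics/3z.png',np.hstack([a[:,:390],b[:,:400]])[:,:,::-1])
E
```

```text
t 4.8 G fix mm [43.7  0.1 49. ] L 65.7 phi 0.843 tilt -0.476 F fix [  0.1  -0.3 -10.8] w 0.24 q [ 0.06 -0.03  0.11  2.05  0.06  0.65  1.48]
```

View pics/3z.png

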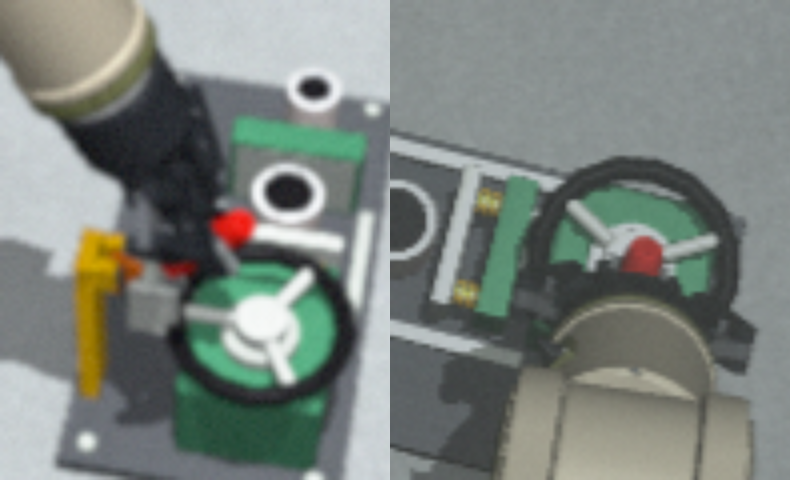

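The handle is held at about 0.84 rad. Joint 4 would run out of range further along this arc, so I'll regrip from above, along the handle. The hinge holds its angle meanwhile.

Run:
```python
from h import *
T=Rt(.35); d=T[:,0]; phi=.84
for b in (.09,.0): print(delta(hp(phi,.068)+(.019-b)*d,T))
d0=R.from_quat(r.read_state()['orientation']).as_matrix()[:,0]; print((-d0*8).round(2))
```

```text
[ 1.54 -0.35  8.48  0.19  0.8  -0.01]
[-1.47  0.35  0.03  0.19  0.8  -0.01]
[-3.53  0.88  7.12]
```

Call:
arm_command:
  deltas:
    - [[0, 0, 0, 0, 0, 0, 60], [0, 0, 0, 0, 0, 0, 80], [-0.9, 0.2, 1.8, 0, 0, 0, 80], [-2.2, 0.5, 4.5, 0, 0, 0, 80], [-3.3, 0.8, 7, 0, 0, 0, 80], [-3.3, 0.8, 8.5, 0.02, 0.1, 0, 80], [-2, 0.5, 9, 0.05, 0.2, 0, 80], [-1, 0.3, 9, 0.07, 0.32, 0, 80], [0, 0, 9, 0.1, 0.44, 0, 80], [1, -0.3, 9, 0.13, 0.56, 0, 80]]

```text
time: 5.9
ee_pos: [0.5691, -0.1425, 0.281]
orientation: [-0.417, 0.574, 0.468, 0.527]
wrist_force: [1.0, -0.4, 0.5]
width: 0.803
```

Run:
```python
from h import *
rep()
T=Rt(.35); d=T[:,0]; phi=.84
for b in (.09,.0): print(delta(hp(phi,.068)+(.019-b)*d,T))
```

```text
t 5.9 G fix mm [ 7.030e+01 -1.000e-01  1.449e+02] L 161.1 phi 1.119 tilt 0.097 F fix [ 1.  -0.1  0.5] w 0.803 q [ 0.07  0.36  0.16  1.3  -0.05  1.58  1.58]
[ 0.13 -0.   -0.87  0.06  0.25 -0.01]
[-2.88  0.69 -9.32  0.06  0.25 -0.01]
```

Run:
```python
from h import *
f=grab('side','s4')
P=cloud(f); hsv=cv2.cvtColor(f['frame'],cv2.COLOR_RGB2HSV).astype(int); H,S,V=cv2.split(hsv.astype(np.int16))
m=((H<6)|(H>172))&(S>150); m[:210]=0;m[330:]=0;m[:,:280]=0;m[:,380:]=0
p=P[m]; q=p-PIV; q=np.c_[q@ex,q@ey,q[:,2]]*1e3
print(len(q),q.mean(0),np.percentile(q,[5,95],0)); w=np.linalg.svd(q-q.mean(0))[2][0];print(w,np.arctan2(w[2],w[0]))
cv2.imwrite('pics/4z.png',cv2.resize(f['frame'][180:320,260:400],None,fx=4,fy=4)[:,:,::-1])
```

```text
193 [38.5810601  -4.96530807 48.75593401] [[ 13.38156618 -13.68451266  24.26734929]
 [ 62.80693617   3.07485751  76.83938298]]
[-0.28820659  0.45991738 -0.83988866] -1.9013544320314013
```

View pics/4z.png

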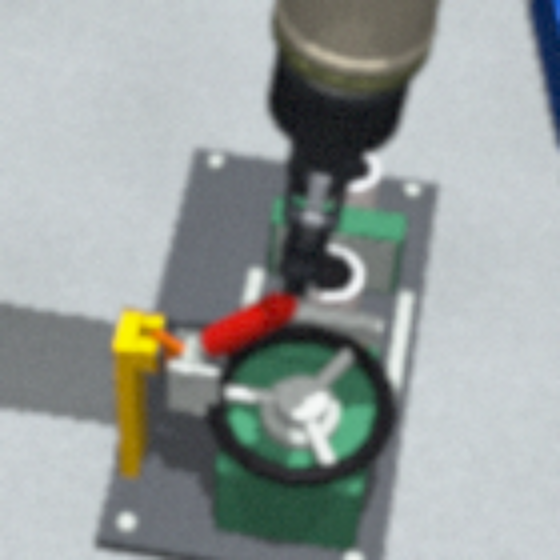

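The handle is still at about 0.85 rad, with the red sleeve at (200–295,300–350) in the zoom. I'll descend along it and grip.

Call:
arm_command:
  deltas:
    - [[0, 0, 0, 0.03, 0.12, 0, 80], [0, 0, -1, 0.06, 0.25, -0.01, 80], [-0.6, 0.1, -3, 0.06, 0.25, -0.01, 80], [-1.3, 0.3, -5, 0.06, 0.25, -0.01, 80], [-2.1, 0.5, -7.2, 0.06, 0.25, -0.01, 80], [-2.88, 0.69, -9.3, 0.06, 0.25, -0.01, 80], [-2.88, 0.69, -9.3, 0.06, 0.25, -0.01, 40], [-2.88, 0.69, -9.3, 0.06, 0.25, -0.01, 10], [-2.88, 0.69, -9.3, 0.06, 0.25, -0.01, 10], [-2.88, 0.69, -9.3, 0.06, 0.25, -0.01, 10]]
  grip_force: 50

```text
time: 6.95
ee_pos: [0.5395, -0.1355, 0.1875]
orientation: [-0.337, 0.622, 0.53, 0.468]
wrist_force: [2.4, 0.2, 3.9]
width: 0.24
```

Run:
```python
from h import *
rep()
s=r.read_state(); p=s['ee_pos'];q=p-PIV
for a in np.arange(.1,.75,.1):
    rot=R.from_rotvec(-ey*a); print(a.round(3),np.r_[(rot.apply(q)-q)*100,rot.as_rotvec()].round(2).tolist())
```

```text
t 6.95 G fix mm [44.6 -0.1 50.3] L 67.2 phi 0.846 tilt 0.35 F fix [2.3 0.7 3.9] w 0.24 q [ 0.09  0.54  0.16  1.3  -0.08  1.66  1.59]
0.1 [-0.33, 0.08, 0.36, -0.02, -0.1, -0.0]
0.2 [-0.7, 0.16, 0.69, -0.04, -0.19, -0.0]
0.3 [-1.1, 0.25, 0.98, -0.07, -0.29, -0.0]
0.4 [-1.52, 0.35, 1.23, -0.09, -0.39, -0.0]
0.5 [-1.97, 0.46, 1.43, -0.11, -0.49, -0.0]
0.6 [-2.43, 0.56, 1.58, -0.13, -0.58, -0.0]
0.7 [-2.91, 0.67, 1.69, -0.16, -0.68, -0.0]
```

Call:
arm_command:
  deltas:
    - [[-0.33, 0.08, 0.36, -0.02, -0.1, 0, 10], [-0.7, 0.16, 0.69, -0.04, -0.19, 0, 10], [-1.1, 0.25, 0.98, -0.07, -0.29, 0, 10], [-1.52, 0.35, 1.23, -0.09, -0.39, 0, 10], [-1.97, 0.46, 1.43, -0.11, -0.49, 0, 10], [-2.43, 0.56, 1.58, -0.13, -0.58, 0, 10], [-2.43, 0.56, 1.58, -0.13, -0.58, 0, 10], [-2.43, 0.56, 1.58, -0.13, -0.58, 0, 10]]
  grip_force: 70

```text
time: 7.75
ee_pos: [0.5139, -0.1297, 0.2028]
orientation: [-0.503, 0.495, 0.37, 0.603]
wrist_force: [3.9, 1.1, -6.7]
width: 0.242
```

Run:
```python
from h import *
rep(); print(ex*.45,ey*.5)
```

```text
t 7.75 G fix mm [ 7.2 -0.2 66.2] L 66.6 phi 1.462 tilt -0.243 F fix [ 3.5  2.  -6.7] w 0.242 q [0.04 0.01 0.14 1.9  0.01 0.98 1.52]
[ 0.43846653 -0.10122797  0.        ] [0.11247553 0.48718503 0.        ]
```

Call:
arm_command:
  deltas:
    - [[0, 0, -0.1, 0, 0, 0, 10], [0, 0, -0.2, 0, 0, 0, 10], [0, 0, -0.3, 0, 0, 0, 10], [0, 0, -0.4, 0, 0, 0, 10], [0, 0, -0.5, 0, 0, 0, 10], [0, 0, -0.5, 0, 0, 0, 10]]

```text
time: 8.35
ee_pos: [0.5152, -0.13, 0.2003]
orientation: [-0.504, 0.495, 0.37, 0.604]
wrist_force: [-7.7, 3.8, 18.3]
width: 0.241
```

```bash
python3 -c "
from h import *
rep()"
```

```text
t 8.35 G fix mm [ 8.6 -0.3 63.7] L 64.3 phi 1.437 tilt -0.244 F fix [-8.4  2.  18.3] w 0.241 q [0.04 0.02 0.14 1.9  0.01 0.98 1.52]
```

It stops at 2.5 mm with 18 N, so it isn't in the seat yet. I'll sweep outward while pressing.

Call:
arm_command:
  deltas:
    - [[-0.15, 0.03, -0.05, 0, 0, 0, 10], [-0.3, 0.07, -0.1, 0, 0, 0, 10], [-0.45, 0.1, -0.1, 0, 0, 0, 10], [-0.6, 0.14, -0.1, 0, 0, 0, 10]]

```text
time: 8.75
ee_pos: [0.5126, -0.1294, 0.2007]
orientation: [-0.506, 0.493, 0.367, 0.605]
wrist_force: [13.7, -1.9, 5.1]
width: 0.239
```

```bash
python3 -c "
from h import *
rep()"
```

```text
t 8.75 G fix mm [ 5.8 -0.2 64.1] L 64.3 phi 1.481 tilt -0.252 F fix [13.8  1.3  5.1] w 0.239 q [0.04 0.01 0.14 1.92 0.01 0.97 1.52]
```

Call:
arm_command:
  deltas:
    - [[-0.1, 0.02, -0.1, 0, 0, 0, 10], [-0.2, 0.05, -0.2, 0, 0, 0, 10], [-0.3, 0.07, -0.25, 0, 0, 0, 10], [-0.4, 0.09, -0.25, 0, 0, 0, 10]]

```text
time: 9.15
ee_pos: [0.5116, -0.1292, 0.2007]
orientation: [-0.508, 0.491, 0.365, 0.607]
wrist_force: [19.6, -3.2, 9.2]
width: 0.24
```

```bash
python3 -c "
from h import *
rep()"
```

```text
t 9.15 G fix mm [ 4.6 -0.2 64.1] L 64.2 phi 1.499 tilt -0.26 F fix [19.8  1.3  9.2] w 0.24 q [ 0.04 -0.    0.14  1.93  0.01  0.96  1.52]
```

Call:
arm_command:
  deltas:
    - [[0, 0, 0, -0.01, -0.03, 0, 10], [0, 0, 0, -0.01, -0.06, 0, 10], [0, 0, 0, -0.02, -0.09, 0, 10], [0, 0, 0, -0.03, -0.12, 0, 10], [0, 0, 0, -0.03, -0.12, 0, 10]]

```text
time: 9.65
ee_pos: [0.5077, -0.1282, 0.1985]
orientation: [-0.536, 0.461, 0.329, 0.626]
wrist_force: [7.6, -1.0, 9.6]
width: 0.241
```

```bash
python3 -c "
from h import *
rep();print(r.read_state()['moment'])
f=grab('side','s5');g=grab('top','t5')
a=cv2.resize(f['frame'][200:320,270:390],None,fx=4,fy=4);b=cv2.resize(g['frame'][150:270,310:430],None,fx=4,fy=4)
cv2.imwrite('pics/5z.png',np.hstack([a[:,:390],b[:,:400]])[:,:,::-1])"
```

```text
t 9.65 G fix mm [-1.5 -0.1 61.2] L 61.2 phi 1.596 tilt -0.376 F fix [7.6 0.8 9.6] w 0.241 q [ 0.04 -0.09  0.13  2.04  0.04  0.81  1.49]
[-0.17668938 -1.9698305   0.10974544]
```

View pics/5z.png

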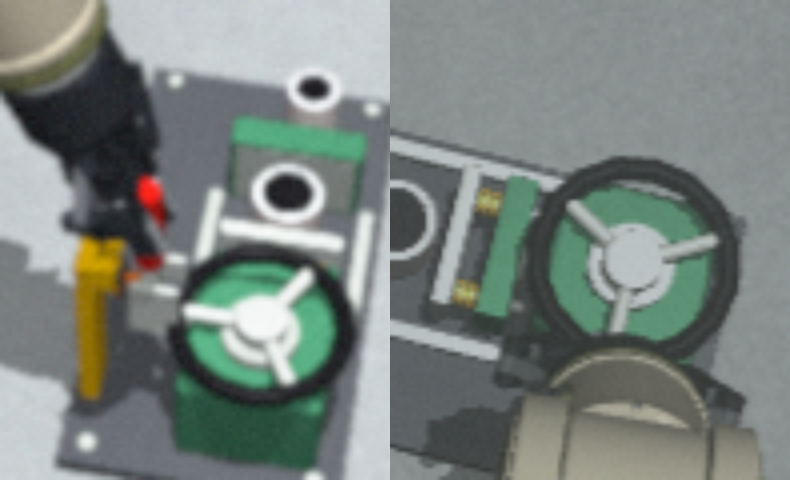

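L is now 61 mm, which is 5.4 mm in and past the 2–4 mm stop. It may have found the seat, so I'll push down.

Call:
arm_command:
  deltas:
    - [[0, 0, -0.15, 0, 0, 0, 10], [0, 0, -0.3, 0, 0, 0, 10], [0, 0, -0.45, 0, 0, 0, 10], [0, 0, -0.6, 0, 0, 0, 10], [0, 0, -0.6, 0, 0, 0, 10]]

```text
time: 10.25
ee_pos: [0.5083, -0.1283, 0.1927]
orientation: [-0.536, 0.462, 0.329, 0.626]
wrist_force: [2.8, 0.1, 13.4]
width: 0.239
```

```bash
python3 -c "
from h import *
rep();print(r.read_state()['moment'])"
```

```text
t 10.25 G fix mm [-0.9 -0.2 55.4] L 55.4 phi 1.588 tilt -0.375 F fix [ 2.7  0.8 13.4] w 0.239 q [ 0.04 -0.08  0.13  2.05  0.04  0.8   1.49]
[-0.0284358  -1.51648763  0.12332758]
```

Force is low and it is 11 mm in, so it's going home. I'll continue.

Call:
arm_command:
  deltas:
    - [[0, 0, -0.15, 0, 0, 0, 10], [0, 0, -0.3, 0, 0, 0, 10], [0, 0, -0.45, 0, 0, 0, 10], [0, 0, -0.6, 0, 0, 0, 10], [0, 0, -0.7, 0, 0, 0, 10], [0, 0, -0.7, 0, 0, 0, 10]]

```text
time: 10.85
ee_pos: [0.5094, -0.1286, 0.1887]
orientation: [-0.536, 0.46, 0.328, 0.627]
wrist_force: [-10.3, 3.8, 35.7]
width: 0.241
```

```bash
python3 -c "
from h import *
rep();print(r.read_state()['moment'])"
```

```text
t 10.85 G fix mm [ 0.1 -0.1 51.4] L 51.4 phi 1.568 tilt -0.379 F fix [-10.9   1.4  35.7] w 0.241 q [ 0.04 -0.08  0.13  2.06  0.04  0.78  1.49]
[ 0.24725166 -0.0457162   0.0145414 ]
```

It stopped hard at 15.2 mm with 36 N. I'll release, look, and regrip with the tool straight down.

Call:
arm_command:
  deltas:
    - [[0, 0, 0.2, 0, 0, 0, 10], [0, 0, 0.3, 0, 0, 0, 60], [0, 0, 0.3, 0, 0, 0, 80], [-0.9, 0.2, 2, 0, 0, 0, 80], [-2.3, 0.5, 5, 0, 0, 0, 80], [-3.7, 0.8, 9, 0.01, 0.06, 0, 80], [-3, 0.7, 11, 0.03, 0.16, 0, 80], [-2.4, 0.5, 11, 0.05, 0.26, 0, 80], [-1.5, 0.3, 11, 0.08, 0.37, 0, 80], [-1.5, 0.3, 11, 0.08, 0.37, 0, 80]]

```text
time: 11.85
ee_pos: [0.4901, -0.1247, 0.286]
orientation: [-0.435, 0.561, 0.446, 0.545]
wrist_force: [-0.1, -0.4, -0.7]
width: 0.801
```

```bash
python3 -c "
from h import *
rep()
f=grab('side','s6')
T=Rt(0); d=T[:,0]; phi=1.57
for b in (.08,.0): print(delta(hp(phi,.056)+(.019-b)*d,T))
P=cloud(f); H,S,V=cv2.split(cv2.cvtColor(f['frame'],cv2.COLOR_RGB2HSV).astype(np.int16))
m=((H<6)|(H>172))&(S>150); m[:190]=0;m[330:]=0;m[:,:270]=0;m[:,380:]=0
q=P[m]-PIV; q=np.c_[q@ex,q@ey,q[:,2]]*1e3
print(len(q),np.median(q,0),np.percentile(q,[5,95],0).round(1)); 
for lo in range(0,90,15):
  k=(q[:,2]>lo)&(q[:,2]<lo+15); print(lo,k.sum(),q[k].mean(0).round(1))
a=cv2.resize(f['frame'][180:320,250:390],None,fx=4,fy=4)
cv2.imwrite('pics/6z.png',a[:,:,::-1])"
```

```text
t 11.85 G fix mm [-12.   -0.6 150. ] L 150.5 phi 1.65 tilt 0.026 F fix [ 0.  -0.4 -0.7] w 0.801 q [ 0.04  0.12  0.16  1.58 -0.01  1.47  1.54]
[ 1.31 -0.2  -1.5   0.   -0.02 -0.  ]
[ 1.31 -0.2  -9.5   0.   -0.02 -0.  ]
148 [-0.98641184 -9.46856803 56.86049548] [[ -9.7 -12.9  16.3]
 [  7.4   2.9  82.2]]
0 3 [-1.9 -8.2 12.8]
15 22 [  1.3 -10.3  23. ]
30 27 [ 0.4 -9.7 38.1]
45 23 [ -0.8 -10.3  52.7]
60 26 [ -0.8 -10.4  67.1]
75 43 [-2.5 -4.6 80. ]
```

View pics/6z.png

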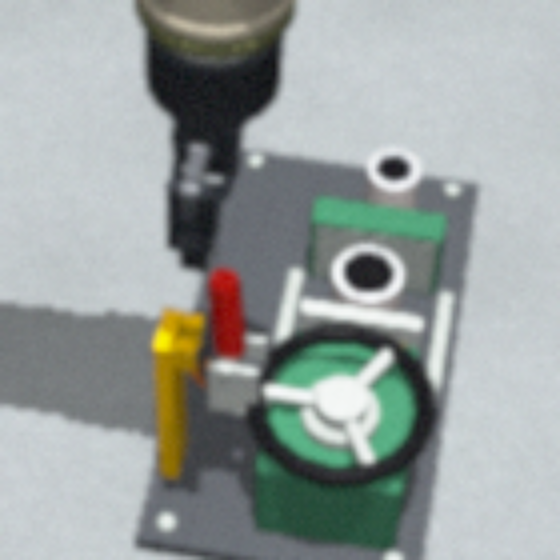

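The handle stands upright, its sleeve top 82 mm above the pivot, which matches 81 mm when latched. I'll grip it from above.

Call:
arm_command:
  deltas:
    - [[0.6, -0.1, -0.5, 0, -0.02, 0, 80], [1.2, -0.2, -1.5, 0, -0.02, 0, 80], [1.2, -0.2, -3.5, 0, -0.02, 0, 80], [1.2, -0.2, -5.5, 0, -0.02, 0, 80], [1.2, -0.2, -7.5, 0, -0.02, 0, 80], [1.2, -0.2, -9.3, 0, -0.02, 0, 80], [1.2, -0.2, -9.3, 0, -0.02, 0, 40], [1.2, -0.2, -9.3, 0, -0.02, 0, 10], [1.2, -0.2, -9.3, 0, -0.02, 0, 10], [1.2, -0.2, -9.3, 0, -0.02, 0, 10]]
  grip_force: 30

```text
time: 12.9
ee_pos: [0.5012, -0.1267, 0.1986]
orientation: [-0.443, 0.552, 0.438, 0.555]
wrist_force: [-0.1, 1.1, 4.3]
width: 0.242
```

Run:
```python
from h import *
rep()
for th in np.arange(.2,2.1,.2):
    v=R.from_rotvec([0,0,-th]).apply(-.0755*ex)+.0755*ex; print(th.round(2),(v*100).round(2))
```

```text
t 12.9 G fix mm [-1.3 -0.1 62.6] L 62.6 phi 1.592 tilt -0.007 F fix [-0.3  1.1  4.3] w 0.242 q [ 0.05  0.16  0.15  1.73 -0.02  1.25  1.55]
0.2 [0.48 1.43 0.  ]
0.4 [1.24 2.73 0.  ]
0.6 [2.24 3.86 0.  ]
0.8 [3.45 4.76 0.  ]
1.0 [4.81 5.41 0.  ]
1.2 [6.27 5.77 0.  ]
1.4 [7.78 5.84 0.  ]
1.6 [9.27 5.61 0.  ]
1.8 [10.68  5.08  0.  ]
2.0 [11.96  4.28  0.  ]
```

Call:
arm_command:
  deltas:
    - [[0.2, 0.72, 0, 0, 0, 0, 10], [0.48, 1.43, 0, 0, 0, 0, 10], [0.83, 2.1, 0, 0, 0, 0, 10], [1.24, 2.73, 0, 0, 0, 0, 10], [1.24, 2.73, 0, 0, 0, 0, 10]]

```text
time: 13.4
ee_pos: [0.5141, -0.0989, 0.1986]
orientation: [-0.443, 0.552, 0.438, 0.554]
wrist_force: [0.0, 1.0, 5.3]
width: 0.246
```

```bash
cat >> h.py <<'E'
def crep():
    s=r.read_state(); M=R.from_quat(s['orientation']).as_matrix(); G=s['ee_pos']-.019*M[:,0]; v=(G-AX)[:2]
    c,t=v@ex[:2],v@ey[:2]; th=(np.pi-np.arctan2(t,c))%(2*np.pi); rr=np.hypot(*v)
    u=v/rr; tg=np.array([u[1],-u[0]]); F=s['wrist_force'][:2]
    print('t',round(s['time'],2),'th',round(th,3),'r',round(rr*1e3,1),'z',round(G[2],4),'Frad',round(F@u,1),'Ftan',round(F@tg,1),'Fz',round(s['wrist_force'][2],1),'w',round(s['width'],3),'yaw-tool z',M[:,2].round(2),'q',s['joint_positions'].round(2))
    return th
E
python3 -c "
from h import *
crep()"
```

```text
t 13.4 th 0.403 r 76.2 z 0.2176 Frad 0.6 Ftan 0.8 Fz 5.3 w 0.246 yaw-tool z [ 0.22  0.97 -0.  ] q [ 0.01  0.18  0.13  1.71 -0.02  1.25  1.49]
```

```bash
cat >> h.py <<'E'
def rows(th0,ths,rad=.0762):
    f=lambda th: R.from_rotvec([0,0,-th]).apply(-rad*ex)
    for th in ths: print(round(th,2),((f(th)-f(th0))*100).round(2)[:2])
E
python3 -c "
from h import *
rows(.4,np.arange(.52,1.61,.12))"
```

```text
0.52 [0.58 0.71]
0.64 [1.24 1.34]
0.76 [1.97 1.89]
0.88 [2.76 2.34]
1.0 [3.6 2.7]
1.12 [4.48 2.96]
1.24 [5.38 3.11]
1.36 [6.29 3.15]
1.48 [7.2  3.08]
1.6 [8.1 2.9]
```

Call:
arm_command:
  deltas:
    - [[0.58, 0.71, 0, 0, 0, 0, 10], [1.24, 1.34, 0, 0, 0, 0, 10], [1.97, 1.89, 0, 0, 0, 0, 10], [2.76, 2.34, 0, 0, 0, 0, 10], [3.6, 2.7, 0, 0, 0, 0, 10], [4.48, 2.96, 0, 0, 0, 0, 10], [5.38, 3.11, 0, 0, 0, 0, 10], [6.29, 3.15, 0, 0, 0, 0, 10], [7.2, 3.08, 0, 0, 0, 0, 10], [8.1, 2.9, 0, 0, 0, 0, 10]]

```text
time: 14.4
ee_pos: [0.5943, -0.0701, 0.1985]
orientation: [-0.442, 0.552, 0.439, 0.554]
wrist_force: [-4.9, 1.0, 7.9]
width: 0.247
```

```bash
python3 -c "
from h import *
crep()
f=grab('side','s7');a=cv2.resize(f['frame'][180:320,250:390],None,fx=4,fy=4)
cv2.imwrite('pics/7z.png',a[:,:,::-1])
rows(1.6,np.arange(1.72,2.81,.12))"
```

```text
t 14.4 th 1.593 r 76.0 z 0.2175 Frad -0.2 Ftan -5.0 Fz 7.9 w 0.247 yaw-tool z [ 0.22  0.97 -0.  ] q [-0.02  0.34  0.11  1.51 -0.04  1.29  1.44]
1.72 [ 0.87 -0.28]
1.84 [ 1.7  -0.67]
1.96 [ 2.47 -1.15]
2.08 [ 3.19 -1.72]
2.2 [ 3.83 -2.38]
2.32 [ 4.38 -3.1 ]
2.44 [ 4.85 -3.89]
2.56 [ 5.22 -4.72]
2.68 [ 5.48 -5.6 ]
2.8 [ 5.64 -6.5 ]
```

View pics/7z.png

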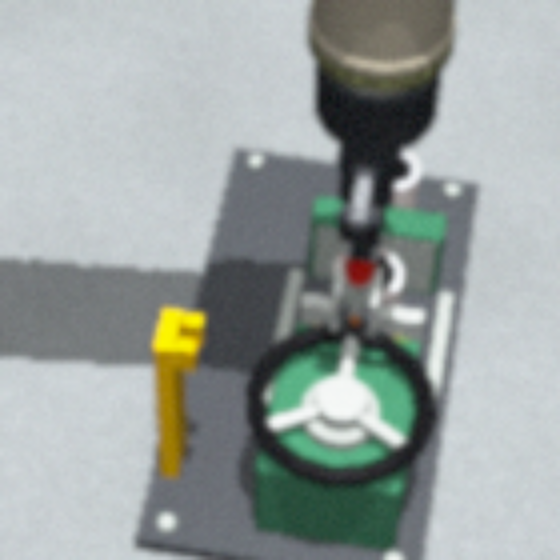

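The wheel is turning: the handle has left the fork and now stands on the jaw side, held at (357,270). Radial force is near zero, so the circle fits. I'll continue.

Call:
arm_command:
  deltas:
    - [[0.87, -0.28, 0, 0, 0, 0, 10], [1.7, -0.67, 0, 0, 0, 0, 10], [2.47, -1.15, 0, 0, 0, 0, 10], [3.19, -1.72, 0, 0, 0, 0, 10], [3.83, -2.38, 0, 0, 0, 0, 10], [4.38, -3.1, 0, 0, 0, 0, 10], [4.85, -3.89, 0, 0, 0, 0, 10], [5.22, -4.72, 0, 0, 0, 0, 10], [5.48, -5.6, 0, 0, 0, 0, 10], [5.64, -6.5, 0, 0, 0, 0, 10]]

```text
time: 15.45
ee_pos: [0.653, -0.1322, 0.1986]
orientation: [-0.443, 0.55, 0.44, 0.555]
wrist_force: [7.1, 5.1, 2.7]
width: 0.249
```

```bash
python3 -c "
from h import *
crep()
rows(2.8,np.arange(2.9,3.81,.1))"
```

```text
t 15.45 th 2.767 r 78.2 z 0.2176 Frad 7.7 Ftan -4.0 Fz 2.7 w 0.249 yaw-tool z [0.22 0.98 0.  ] q [ 0.06  0.48  0.13  1.31 -0.07  1.35  1.54]
2.9 [ 0.05 -0.76]
3.0 [ 0.02 -1.52]
3.1 [-0.08 -2.28]
3.2 [-0.26 -3.02]
3.3 [-0.51 -3.74]
3.4 [-0.83 -4.43]
3.5 [-1.22 -5.08]
3.6 [-1.67 -5.69]
3.7 [-2.18 -6.26]
3.8 [-2.75 -6.77]
```

Call:
arm_command:
  deltas:
    - [[0.2, -0.76, 0, 0, 0, 0, 10], [0.2, -1.52, 0, 0, 0, 0, 10], [0.1, -2.28, 0, 0, 0, 0, 10], [-0.08, -3.02, 0, 0, 0, 0, 10], [-0.33, -3.74, 0, 0, 0, 0, 10], [-0.65, -4.43, 0, 0, 0, 0, 10], [-1.04, -5.08, 0, 0, 0, 0, 10], [-1.5, -5.69, 0, 0, 0, 0, 10], [-2.03, -6.26, 0, 0, 0, 0, 10], [-2.6, -6.77, 0, 0, 0, 0, 10]]

```text
time: 16.45
ee_pos: [0.6266, -0.2027, 0.1985]
orientation: [-0.444, 0.551, 0.438, 0.555]
wrist_force: [6.3, -1.2, 1.8]
width: 0.247
```

```bash
python3 -c "
from h import *
crep()
f=grab('top','t8');a=cv2.resize(f['frame'][160:290,230:410],None,fx=4,fy=4)
cv2.imwrite('pics/8z.png',a[:,:,::-1])
rows(3.8,np.arange(3.9,4.81,.1))"
```

```text
t 16.45 th 3.773 r 77.9 z 0.2175 Frad 5.0 Ftan -4.0 Fz 1.8 w 0.247 yaw-tool z [ 0.22  0.97 -0.  ] q [ 0.16  0.47  0.16  1.33 -0.07  1.34  1.66]
3.9 [-0.61 -0.45]
4.0 [-1.27 -0.84]
4.1 [-1.96 -1.16]
4.2 [-2.68 -1.41]
4.3 [-3.42 -1.59]
4.4 [-4.17 -1.69]
4.5 [-4.93 -1.72]
4.6 [-5.69 -1.67]
4.7 [-6.45 -1.55]
4.8 [-7.18 -1.35]
```

View pics/8z.png

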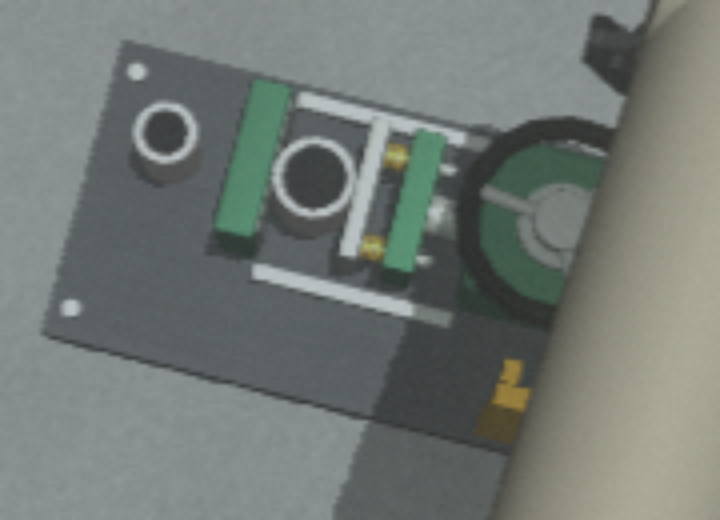

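The pad at (365,185) is just reaching the stub at (313,178), which sits at the fixed jaw. This is what 3.7 rad should give.

Call:
arm_command:
  deltas:
    - [[-0.6, -0.48, 0, 0, 0, 0, 10], [-1.25, -0.88, 0, 0, 0, 0, 10], [-1.95, -1.2, 0, 0, 0, 0, 10], [-2.7, -1.45, 0, 0, 0, 0, 10], [-3.45, -1.63, 0, 0, 0, 0, 10], [-4.2, -1.73, 0, 0, 0, 0, 10], [-4.98, -1.76, 0, 0, 0, 0, 10], [-5.75, -1.7, 0, 0, 0, 0, 10], [-6.5, -1.56, 0, 0, 0, 0, 10], [-7.23, -1.35, 0, 0, 0, 0, 10]]

```text
time: 17.5
ee_pos: [0.553, -0.2163, 0.1983]
orientation: [-0.443, 0.552, 0.438, 0.555]
wrist_force: [5.5, 0.2, 4.1]
width: 0.248
```

```bash
python3 -c "
from h import *
crep()
f=grab('top','t9');a=cv2.resize(f['frame'][160:290,230:410],None,fx=4,fy=4)
cv2.imwrite('pics/9z.png',a[:,:,::-1])
rows(4.8,np.arange(4.9,5.51,.1))"
```

```text
t 17.5 th 4.788 r 76.0 z 0.2173 Frad -1.8 Ftan -5.2 Fz 4.1 w 0.248 yaw-tool z [ 0.22  0.97 -0.  ] q [ 0.19  0.33  0.17  1.53 -0.06  1.28  1.71]
4.9 [-0.71  0.27]
5.0 [-1.39  0.61]
5.1 [-2.04  1.02]
5.2 [-2.64  1.49]
5.3 [-3.19  2.02]
5.4 [-3.68  2.6 ]
5.5 [-4.11  3.22]
```

View pics/9z.png

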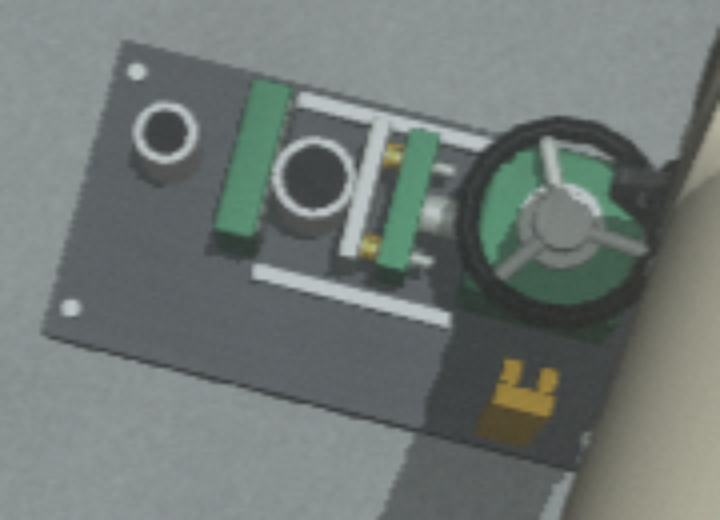

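The pad hasn't moved but the green jaw has closed up on it, so the springs are compressing. They should be pressed in about 4 mm now; I'll go on to about 5.5 rad.

Call:
arm_command:
  deltas:
    - [[-0.71, 0.27, 0, 0, 0, 0, 10], [-1.39, 0.61, 0, 0, 0, 0, 10], [-2.04, 1.02, 0, 0, 0, 0, 10], [-2.64, 1.49, 0, 0, 0, 0, 10], [-3.19, 2.02, 0, 0, 0, 0, 10], [-3.68, 2.6, 0, 0, 0, 0, 10], [-4.11, 3.22, 0, 0, 0, 0, 10], [-4.11, 3.22, 0, 0, 0, 0, 10]]

```text
time: 18.35
ee_pos: [0.5113, -0.184, 0.1981]
orientation: [-0.443, 0.552, 0.438, 0.554]
wrist_force: [1.9, 0.3, 5.5]
width: 0.242
```

Run:
```python
from h import *
th=crep()
print('predicted press', th/(2*np.pi)*24-14)
g=grab('top','t10')
f0=pickle.load(open('pics/top0.pkl','rb')); f9=pickle.load(open('pics/t8.pkl','rb'))
# green moving jaw centroid and pad centroid, along ey
for n,f in(('0',f0),('8',f9),('10',g)):
    P=cloud(f);q=P-AX; X,Y,Z=q@ex,q@ey,q[...,2]; H,S,V=cv2.split(cv2.cvtColor(f['frame'],cv2.COLOR_RGB2HSV).astype(np.int16))
    reg=(np.abs(X)<.03)&(Y>.03)&(Y<.2)
    gr=reg&(H>50)&(H<95)&(S>60)&(Z>.06)&(Z<.1)
    y=Y[gr]*1e3; print(n,'green y hist',np.histogram(y,bins=range(30,205,5))[0])
    wt=reg&(V>130)&(S<40)&(Z>.05)&(Z<.09); print('  white',np.histogram(Y[wt]*1e3,bins=range(30,205,5))[0])
a=cv2.resize(g['frame'][160:290,230:410],None,fx=4,fy=4); cv2.imwrite('pics/10z.png',a[:,:,::-1])
```

```text
t 18.35 th 5.497 r 75.9 z 0.2171 Frad -1.8 Ftan -0.7 Fz 5.5 w 0.242 yaw-tool z [ 0.22  0.97 -0.  ] q [ 0.15  0.22  0.15  1.66 -0.03  1.26  1.66]
predicted press 6.996373684441565
0 green y hist [23 22 22 15  1  0  0 27 51 46 52  6  0  0  0  0  0  0  0  0  0  0  0  0
  0  0  0  0  0  0 41 49 50 47]
  white [ 0  0  0  0  0  0  0  0  0  0  0  0  0  0 24 50 36  0  7 21 12  9  9  8
 10  9 14 21  9  0  0  0  0  0]
8 green y hist [24 19 19  9  0  0  0  0  0  0 42 47 48 49  2  0  0  0  0  0  0  0  0  0
  0  0  0  0  0  0 43 49 49 47]
  white [ 0  0  0  0  0  0  0  0 13 19  4  0  0  0  0  0  0 38 46 33 19 14 10  6
  9  9 10 13 18 17  1  0  0  0]
10 green y hist [17 17 18 14  2  0  0  0  0  0  0 23 47 49 47 17  0  0  0  0  0  0  0  0
  0  0  0  0  0  0 44 50 47 48]
  white [ 0  0  0  0  0  0  0  1 11 18 21  9  0  0  0  0  0 31 48 33 20 13 10  6
  9  9 10 13 20 18  0  0  0  0]
```

View pics/10z.png

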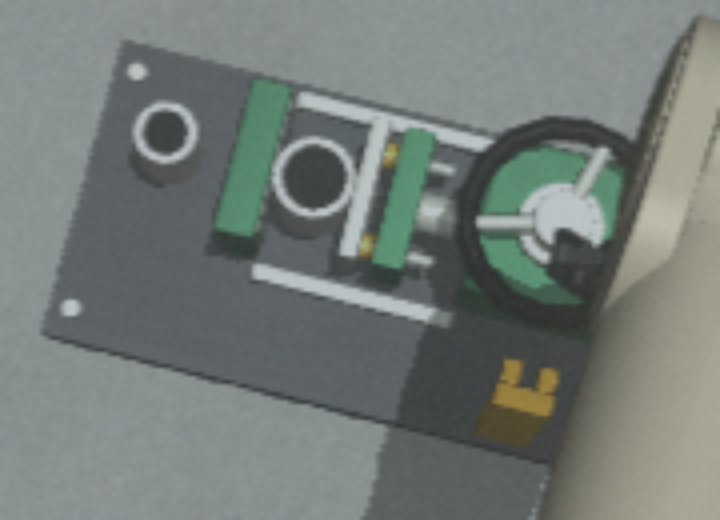

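The springs are pressed in about 6–7 mm: the jaw travelled about 21 mm and the pad 14 mm. I'll release and go straight up.

Call:
arm_command:
  deltas:
    - [[0, 0, 0, 0, 0, 0, 40], [0, 0, 0, 0, 0, 0, 70], [0, 0, 0, 0, 0, 0, 80], [0, 0, 1, 0, 0, 0, 80], [0, 0, 3, 0, 0, 0, 80], [0, 0, 6, 0, 0, 0, 80], [0, 0, 10, 0, 0, 0, 80], [0, 0, 14, 0, 0, 0, 80], [-3, 4, 16, 0, 0, 0, 80], [-3, 8, 16, 0, 0, 0, 80]]

```text
time: 19.4
ee_pos: [0.4801, -0.1063, 0.3616]
orientation: [-0.442, 0.553, 0.435, 0.556]
wrist_force: [1.2, -0.5, 0.6]
width: 0.801
```

Run:
```python
from h import *
rep()
f=grab('side','s11');g=grab('top','t11')
for n,f_ in(('s',f),('t',g)):
    P=cloud(f_); q=P-AX; q=np.stack([q@ex,q@ey,q[...,2]],-1)*1e3; H,S,V=cv2.split(cv2.cvtColor(f_['frame'],cv2.COLOR_RGB2HSV).astype(np.int16))
    m=((H<6)|(H>172))&(S>150)&(np.hypot(q[...,0],q[...,1])<110)&(q[...,2]>120); x=q[m]
    print(n,len(x)); 
    if len(x): print(np.median(x,0).round(1),np.percentile(x,[3,97],0).round(1), 'theta',np.pi-np.arctan2(x[:,1].mean(),x[:,0].mean()))
a=cv2.resize(f['frame'][190:330,260:400],None,fx=3.5,fy=3.5);b=cv2.resize(g['frame'][160:300,240:320+90],None,fx=3.5*.8,fy=3.5)
cv2.imwrite('pics/11z.png',a[:,:,::-1]);cv2.imwrite('pics/11t.png',cv2.resize(g['frame'][160:290,230:410],None,fx=4,fy=4)[:,:,::-1])
```

```text
t 19.4 G fix mm [-26.5  15.  225.6] L 227.1 phi 1.688 tilt -0.011 F fix [ 1.3 -0.3  0.6] w 0.801 q [ 0.06  0.05  0.1   1.49 -0.    1.59  1.5 ]
s 147
[-52.9 -64.8 219.8] [[-62.5 -68.4 175. ]
 [-44.4 -51.8 237.2]] theta 5.4114134780997185
t 0
```

View pics/11z.png

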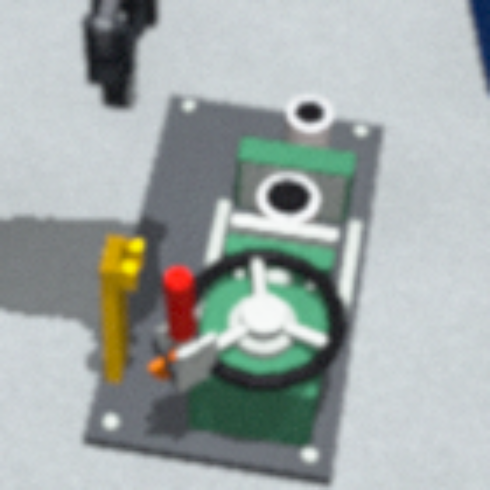

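View pics/11t.png

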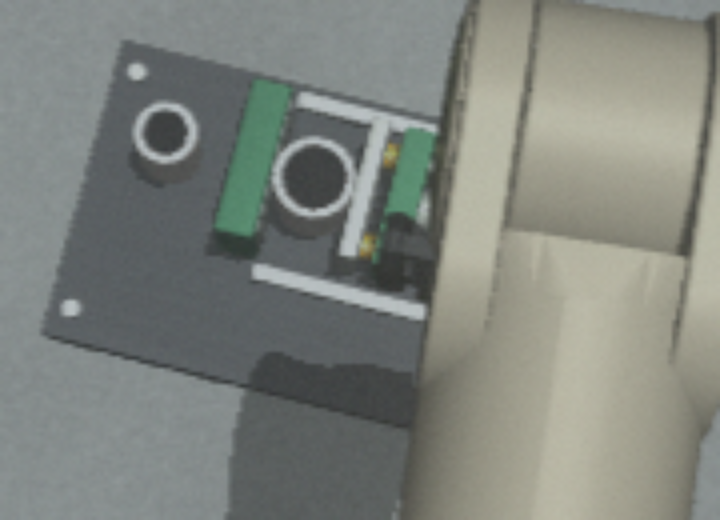

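The handle is upright and latched, its top at 237 mm against the expected 236 mm. The stub is clamped, with the pad at (365,185) against it, and the arm is clear of everything. Handing in.

Call:
arm_command:
  deltas:
    - [[0, 0, 0, 0, 0, 0, 80], [0, 0, 0, 0, 0, 0, 80], [0, 0, 0, 0, 0, 0, 80]]

```text
time: 19.8
ee_pos: [0.4808, -0.1057, 0.3569]
orientation: [-0.441, 0.553, 0.438, 0.554]
wrist_force: [-0.1, 0.4, -0.9]
width: 0.798
```

```bash
python3 -c "
from h import *
rep(); print(r.close_job())"
```

```text
t 19.8 G fix mm [-25.9  15.8 220.9] L 222.4 phi 1.687 tilt -0.004 F fix [-0.2  0.3 -0.9] w 0.798 q [ 0.06  0.06  0.1   1.49 -0.    1.59  1.5 ]
the job is handed in; nothing more can be done
None
```

The wide stub is clamped and the job was handed in at about 20 s; it reported no verdict. I swung the handle up in two grips and rocked it while pressing until it dropped home, about 15 mm in with a hard stop at 36 N. I then cranked clockwise to about 5.5 rad, released and backed off.

**Last checks:**
- **Handle:** it stands upright with its top at 237 mm, against 236 mm expected when latched.
- **Springs:** they are pressed in about 6–7 mm. The wheel angle gives 7.0 mm, and the pictures show the jaw moved about 21 mm and the pad about 14 mm.
- **Scene:** the thin stub looks unmoved, and the gripper is open and clear with about 1 N at the wrist. I did not re-measure the loose tools.

**Disagreements:**
- The wheel angle measured off the handle in the side view was 5.41 rad, against 5.50 rad from the arm. That camera only sees one side of the handle, and 5.41 rad would still mean about 6.7 mm of spring.
- The grip also drifted about 2 mm off the planned circle on the far side (up to 8 N sideways), so my wheel centre was about 1 mm off.

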